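Push the carton home in the locking station and lock it

ROBOT

A 6-joint arm with a two-finger parallel gripper is mounted at the origin on the work surface. World frame = base frame: x ahead of the robot, y to its left, z up, the work surface at z = 0. Lengths are in m, angles in rad, forces in N, time in s.
With the tool pointing down it reaches from about 0.325 to 0.775 m from the base axis. Payload 9.3 kg.
Tool frame: the origin (TCP) lies at the centre of the arm's flange, where the gripper is bolted on; the fingertips stand 173 mm ahead of it and the grasp point (between the pads) lies 155 mm ahead of it; y points along the fingers, x is the direction in which the jaws open and shut, and the axes are right-handed (so a half turn about y gives the same grasp; the last joint's range is limited). The gripper opens to 85 mm and grips with 20 to 120 N. Pads are 22 mm wide; open, the fingers measure 114 mm over their backs; the gripper's body (76 mm by 85 mm) begins 54 mm behind the grasp point. The pads swing forward as they close: fully open they stand 13 mm farther back than shut.
Start: joints at [0.976, 0.259, 0.021, 1.334, 0, 1.418], TCP at [0.235, 0.497, 0.405] pointing down, gripper open.
Joint ranges: [-3.04, 3.04], [-0.91, 1.82], [-1.04, 1.36], [-1.92, 1.95], [-1.52, 1.45], [-3.14, 3.14]. Speed limits (rad/s): [2.22, 2.22, 2.79, 3.14, 3.14, 3.14].

INTERFACE

Orientations are given as a unit quaternion [w, x, y, z].
In Python, from workcell import status, eyes, env gives the robot as it stands. The module is installed in compiled form; this text tells all that it offers.
- The arm moves only by the tool drive_tool, never from a script. Its argument "motion" is a list of rows, each a list of 3 entries, a list of its own where there are three numbers: the finger opening in m, from 0 to 0.0854, then the shift along the tool's x, y, z in m, then the turn, a rotation vector about the tool's x, y, z in rad. In form: [[gripper, [dx, dy, dz], [rx, ry, rz]], ...]. A call has 1 to 8 rows; each row is the pose to reach, as a shift and turn from the pose commanded when the call began, along the tool's axes at that moment; what a row does not reach only later rows make up. A row lasts 1/12 s, in which the tool goes at most 41.7 mm and 7.16 degrees, less where a joint would pass 70% of its speed; a pose out of reach is approached as far as the arm can. A call with a gripper value outside its range is refused whole. The fingers move at their own pace and stop on an object; "squeeze" is the grip in N (left out, the last holds). Time passes only in rows, so rows that repeat a pose let the fingers close. It gives the time, the measured TCP pose, the force and the opening at its end, in the units of the state.
- status.get_state(): the state, without advancing time (a new reading comes with each control period).
- eyes.get_image(name): name is "scene" or "top"; returns a dict with "img" (420x560x3 uint8, red, green, blue), "intrinsics" (3x3 intrinsics, pixels), "R" (3x3) and "t" (3): a world point X has camera coordinates R X + t. Camera axes: x right, y down, z forward; pixel columns grow to the right and rows downward; lengths in m; the calibration is good to about 2 mm. A picture is of the moment at which its call begins. There is no depth.
- env.sign_off(): hands the job in, once; it reports no verdict.
The state is a dict: "t": time; "q": joint angles; "qd": joint speeds; "effort": joint torques, N m; "tool_pos": TCP position; "tcp_rot": TCP orientation; "contact_force": force on the tool from outside, world axes, zero at the start; "torque": the same for the moment, N m; "width": opening from 0.0 (shut) to 1.0 (fully open).
Only numpy, scipy, OpenCV 4.12 (cv2) and the standard library are available. Lean on these libraries where they do the work, as an engineer would, in place of code of your own. Each camera call takes 0.05 s, during which the arm holds its last target. There are 200 camera calls.

TASK

Slide the cardboard carton flat along the bench, without lifting or tipping it, into the corner of the locking station, so that one of its long sides lies flush against the low fence and one end lies flush against the grey console. Then turn the black knob on the console's sloping face clockwise until it clicks past its detent and the bolt stands out across the carton's front, and let go. Leave the tape roll, the bottle, the bundle of sleeves and the blue bin where they are.

Things in the scene. Friction and masses are not known exactly. Their poses are not given: they have to be found in the camera images.
- carton: Closed cardboard carton lying flat, 110 (its x) by 160 (its y) by 50 high (z) mm, about 0.45 kg, with a tape strip along its top. Too wide to grasp: push it. Origin at the centre of its underside; its yaw is given to within a half turn by its shape.
- station: Fixed locking station. Origin on the bench at the inner corner; x away from the robot, y along the fence away from the console. Fence: aluminium bar 40 mm high, face at x = 0, y = 0 to 360 mm. Console: grey wedge, y = -130 to 0, x = -175 to +20 mm; its flat side y = 0 is the end stop. Its top slopes up at 35 degrees, from z = 40 at x = -175 to z = 149 mm at x = -20.
- pocket (a point): Where the centre of the carton's underside is when it is fully home: on the bench, in the station's frame at x = -55, y = 80 mm. Its axes are those of the station; the carton's x then lies along the station's x, either way round.
- knob_grip (a point): On the knob's axis 30 mm above the sloping face (station x = -102, y = -65, z = 128 mm). z: the knob's axis, square to the face, leaning 35 degrees from vertical towards the robot. The grip is a black bar, 56 mm long (along this x), 22 mm thick (y), standing 9 to 43 mm above the face, turning with the knob; at 0 it points straight up the slope.
- knob (a joint): Angle of the knob in rad, growing clockwise as seen looking down on its face; from 0 to its stop at 1.4. An over-centre detent spring resists with up to 0.35 N m at first; let go before 0.7 it springs back to 0, past 0.7 it snaps on to 1.4.
- bolt_tip (a point): End of the steel locking bolt (12 mm thick, 26 mm high, centre 25 mm above the bench), which the knob drives out of the console's side along the station's y, 9 mm in front of a home carton. Flush with the console when the knob is at 0, 45 mm out when it has clicked. If the carton is in its way it jams.
- tape_roll: Bystander: tan roll of tape lying flat, 96 mm across, 46 mm high; origin at the centre of its underside.
- water_bottle: Bystander: clear plastic bottle, 62 mm across, 190 mm tall, standing; origin at the centre of its underside.
- bundle: Bystander: strapped bundle of folded white sleeves, 90 by 200 by 63 mm; origin at the centre of its underside.
- parts_bin: Bystander: blue open plastic bin, 170 by 120 by 75 mm; origin at the centre of its underside.
Things that resemble listed ones, but are neither listed nor needed, are in the scene too. What is meant by the carton is not purple or turquoise, and is the larger of those in its own colour.

How it is judged:
On the way, in this order (a step that is already met when the one before it is completed fails the run):
1. the carton lies home in the corner, flush with fence and console, while the knob is still unturned (x of carton in the frame of pocket between -0.005 and 0.005 m and y of carton in the frame of pocket between -0.005 and 0.005 m and angle between the x axis of carton and the x axis of station, either way round below 0.05 rad and value of joint knob below 0.4 rad), for 0.2 s.
2. the knob has clicked past its detent and the bolt is out, the carton still home (x of carton in the frame of pocket between -0.005 and 0.005 m and y of carton in the frame of pocket between -0.005 and 0.005 m and angle between the x axis of carton and the x axis of station, either way round below 0.05 rad and value of joint knob above 1.15 rad and y of bolt_tip in the frame of station above 0.035 m), for 0.2 s.
At the end, for the whole second after the job is handed in: The carton lies flat and at rest within 5 mm of fully home along both the fence and across it, and within 0.05 rad of square; the knob stands past 1.15 rad and the bolt is out by more than 35 mm (all of step 2 and linear speed of carton below 0.01 m/s and angle between carton's own z axis and vertical below 0.03 rad); the robot touches nothing.
It fails at once if the carton is lifted off the bench or tipped (height (world z) of carton above 0.02 m or angle between carton's own z axis and vertical above 0.2 rad).
It fails at once if a bystander (tape roll, bottle, bundle or bin) is moved by more than 30 mm (distance of any of tape_roll, water_bottle, bundle, parts_bin from where it was at the start of the episode above 0.03 m).
It also fails if it takes over 64 s, if anything falls off the work surface, if the arm or the gripper's body presses on something with over 40 N, if the wrist force passes 120 N, or if a joint passes its speed limit or range.

## Working session

There is one attempt and no reset: what is moved stays moved. The work goes in short steps, Python scripts to look and compute and a tool call to move; the robot and the scene stay as the last step left them, time stands still between calls to the robot, and variables do not carry over. Pictures are saved under pics/ and viewed, about 8 in all and at most 12, crops included, and the job is handed in when it is done.

Besides the shell and the picture viewer there is one more tool, called by a JSON object that holds its "fn" and its "kwargs". drive_tool: Moves the arm, as the interface text tells. Its arguments: {"type":"object","properties":{"motion":{"type":"array"},"squeeze":{"type":"number"}},"required":["motion"]}

```bash
mkdir -p pics; cat > h.py <<'E'
import numpy as np,cv2
from workcell import status,eyes,env
from scipy.spatial.transform import Rotation as Ro
def snap(n,f):
    d=eyes.get_image(n); cv2.imwrite('pics/'+f,d['img'][:,:,::-1]); np.savez('pics/'+f+'.npz',**d); return d
def ray(d,uv,z):
    K,R,t=d['intrinsics'],d['R'],d['t']; c=-R.T@t
    v=R.T@np.linalg.inv(K)@np.array([uv[0],uv[1],1.]); return c+v*(z-c[2])/v[2]
def proj(d,X):
    p=d['intrinsics']@(d['R']@np.array(X)+d['t']); return p[:2]/p[2]
E
python3 - <<'E'
from h import *
a=snap('top','t0.png');b=snap('scene','s0.png')
for d in(a,b):print(-d['R'].T@d['t'],d['R'].round(3).tolist(),d['intrinsics'].tolist())
print(status.get_state())
E
```

```text
[0.39334717 0.01551942 1.18432278] [[-0.01, -1.0, -0.001], [-0.997, 0.01, -0.08], [0.08, -0.0, -0.997]] [[386.86572282989965, 0.0, 281.1571157734631], [0.0, 386.86572282989965, 208.62791574797646], [0.0, 0.0, 1.0]]
[ 1.34237499 -0.25376933  1.2069563 ] [[0.303, 0.953, 0.003], [0.737, -0.233, -0.635], [-0.604, 0.194, -0.773]] [[527.7001355171083, 0.0, 278.4063963956283], [0.0, 527.7001355171083, 204.0712007986024], [0.0, 0.0, 1.0]]
{'t': 0.1, 'q': array([ 9.76400272e-01,  2.59132707e-01,  2.08358544e-02,  1.33369506e+00,
       -1.41559491e-05,  1.41818783e+00]), 'qd': array([ 0.00097315, -0.00196145,  0.00089703,  0.00046793,  0.00161258,
        0.00136358]), 'effort': array([ 5.21949536e-03, -5.56694198e+01,  3.45069838e+01,  1.15615458e-02,
       -2.02209512e-04, -4.56311102e-05]), 'tool_pos': array([0.23513986, 0.49715061, 0.40412752]), 'tcp_rot': array([-0.59722797,  0.5975756 ,  0.37791471, -0.3786854 ]), 'contact_force': array([ 0.08459899,  0.16044654, -0.18083812]), 'torque': array([-0.00537867,  0.04261688, -0.00211241]), 'width': 1.0011169655488195}
```

View pics/t0.png

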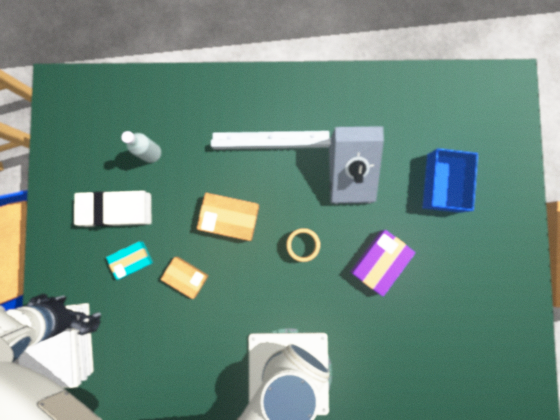

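View pics/s0.png

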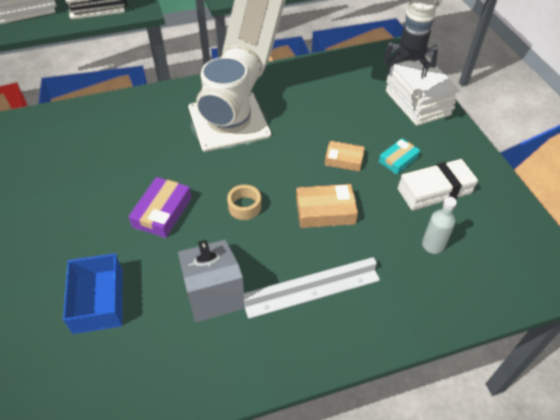

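The top view shows the station's fence at (270,140) and the console at (357,165) with its knob at (358,170). There are four candidate cartons: large orange (228,217), small orange (185,277), purple (384,262) and turquoise (129,260). The large orange one fits, since it is neither purple nor turquoise and is the larger of its colour. I'll confirm that in a crop.

```bash
python3 - <<'E'
from h import *
im=cv2.imread('pics/t0.png')[115:255,190:390]
cv2.imwrite('pics/c0.png',cv2.resize(im,None,fx=4,fy=4,interpolation=cv2.INTER_CUBIC))
d=dict(np.load('pics/t0.png.npz'));e=dict(np.load('pics/s0.png.npz'))
for n,dd,c in(('t',d,(228,217)),('s',e,(327,205))):
    h=cv2.cvtColor(dd['img'],cv2.COLOR_RGB2HSV)
    m=cv2.inRange(h,(8,70,80),(25,255,255));m=cv2.morphologyEx(m,cv2.MORPH_CLOSE,np.ones((9,9)))
    for k in cv2.findContours(m,0,1)[0]:
        if cv2.contourArea(k)>300 and cv2.pointPolygonTest(k,c,False)>0:
            hu=cv2.approxPolyDP(cv2.convexHull(k),2.5,True)[:,0]; print(n,cv2.contourArea(k))
            for p in hu: print(p,'z.05',ray(dd,p,.05)[:2].round(3),'z0',ray(dd,p,0)[:2].round(3))
E
```

```text
t 2146.0
[205 193] z.05 [0.533 0.24 ] z0 [0.539 0.25 ]
[258 204] z.05 [0.499 0.083] z0 [0.503 0.086]
[250 240] z.05 [0.393 0.107] z0 [0.393 0.111]
[196 228] z.05 [0.43  0.265] z0 [0.431 0.277]
s 2055.5
[351 185] z.05 [0.433 0.262] z0 [0.394 0.284]
[357 208] z.05 [0.518 0.244] z0 [0.483 0.266]
[355 223] z.05 [0.566 0.218] z0 [0.532 0.239]
[300 226] z.05 [0.53 0.07] z0 [0.495 0.084]
[296 200] z.05 [0.438 0.09 ] z0 [0.399 0.105]
[298 187] z.05 [0.394 0.111] z0 [0.353 0.127]
```

View pics/c0.png

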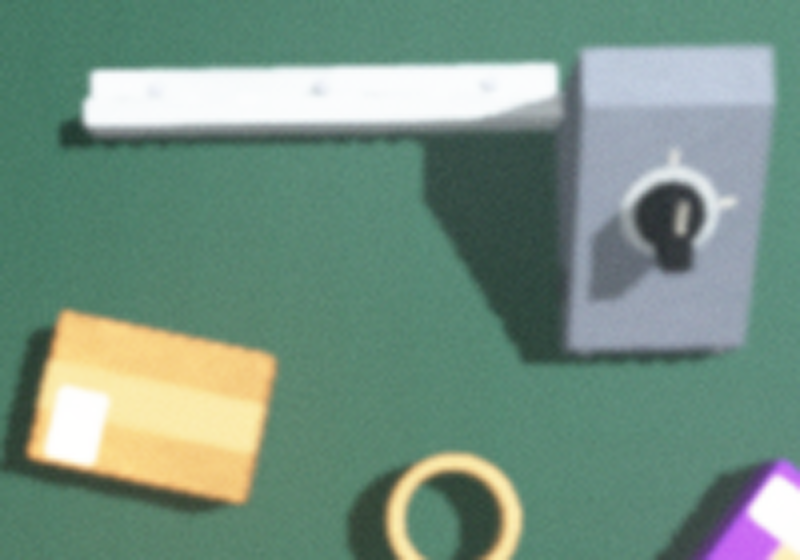

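```bash
python3 - <<'E'
from h import *
d=dict(np.load('pics/t0.png.npz'))
f=lambda u,v:(u/4+190-.375,v/4+115-.375)
for n,p,z in[('back L',(581,47),.149),('back R',(774,46),.149),('ridge L',(581,105),.149),('ridge R',(774,104),.149),('front L',(567,348),.04),('front R',(743,345),.04),
 ('fence near L',(86,130),.04),('fence near L z0',(86,130),0.0),('fence near mid',(400,127),.04),('fence near mid z0',(400,127),0),('notchL',(85,97),.04),('fence end far',(91,70),.005)]:
    print(n,ray(d,f(*p),z).round(4))
e=dict(np.load('pics/s0.png.npz'));im=cv2.imread('pics/s0.png')[230:330,170:390]
cv2.imwrite('pics/c1.png',cv2.resize(im,None,fx=3.6,fy=3.6,interpolation=cv2.INTER_CUBIC))
r=cv2.inRange(cv2.cvtColor(d['img'],cv2.COLOR_RGB2HSV),(10,60,60),(28,255,255))
r[:225]=0;r[265:]=0;r[:,:280]=0;r[:,325:]=0
(c,rad)=cv2.minEnclosingCircle(cv2.findNonZero(r));print('tape',c,rad,ray(d,c,.046))
E
```

```text
back L [ 0.7001 -0.1336  0.149 ]
back R [ 0.6994 -0.2653  0.149 ]
ridge L [ 0.6598 -0.1327  0.149 ]
ridge R [ 0.6591 -0.2641  0.149 ]
front L [ 0.5043 -0.134   0.04  ]
front R [ 0.5052 -0.2648  0.04  ]
fence near L [0.6726 0.224  0.04  ]
fence near L z0 [0.6823 0.2313 0.    ]
fence near mid [ 0.6724 -0.012   0.04  ]
fence near mid z0 [ 0.6822 -0.0129  0.    ]
notchL [0.6978 0.2249 0.04  ]
fence end far [0.7285 0.2267 0.005 ]
tape (302.521728515625, 244.6086883544922) 17.152603149414062 [ 0.37808665 -0.04610918  0.046     ]
```

View pics/c1.png

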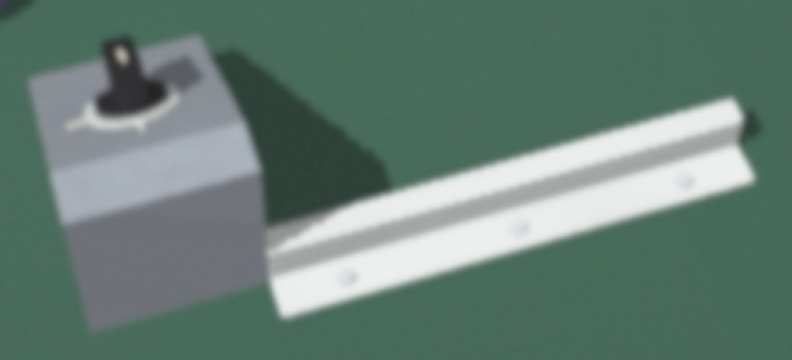

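The console reads at x 0.505–0.700 and y −0.265 to −0.134, so the station origin is about (0.680, −0.134) with yaw ≈ 0. The crop confirms the carton is the large orange one, at (0.464, 0.174) with yaw ≈ −0.215. It must go to (0.625, −0.054).

```bash
cat >> h.py <<'E'
def goal(pos,X,Z):
    "shift in tool axes & rotvec to reach TCP pos with tool x along X, tool z along Z"
    s=status.get_state(); q=s['tcp_rot']; R=Ro.from_quat([q[1],q[2],q[3],q[0]]).as_matrix()
    X=np.array(X,float);Z=np.array(Z,float);X/=np.linalg.norm(X);Z/=np.linalg.norm(Z)
    G=np.c_[X,np.cross(Z,X),Z]
    print('shift',(R.T@(np.array(pos)-s['tool_pos'])).round(4),'rv',Ro.from_matrix(R.T@G).as_rotvec().round(4))
def st():
    s=status.get_state(); q=s['tcp_rot']; R=Ro.from_quat([q[1],q[2],q[3],q[0]]).as_matrix()
    print('t',s['t'],'pos',s['tool_pos'].round(4),'q',s['q'].round(3),'F',s['contact_force'].round(1),'w',s['width']); print(R.round(3))
E
python3 - <<'E'
from h import *
st()
d=dict(np.load('pics/t0.png.npz'))
print('bottle',ray(d,(152,154),0),'bottletop',ray(d,(128,138),.19),'bundle',ray(d,(150,193),.06),ray(d,(152,224),.06),'smallbox',ray(d,(177,258),.04),ray(d,(207,275),.04))
for X in([0,1,0],[0,-1,0]): goal([.37,.17,.21],X,[0,0,-1])
E
```

```text
t 0.1 pos [0.2351 0.4972 0.4041] q [ 0.976  0.259  0.021  1.334 -0.     1.418] F [ 0.1  0.2 -0.2] w 1.0011169655488195
[[ 0.428 -0.001 -0.904]
 [ 0.904 -0.001  0.428]
 [-0.001 -1.     0.   ]]
bottle [0.66253546 0.41493693 0.        ] bottletop [0.66250247 0.41438827 0.19      ] bundle [0.53315605 0.39864836 0.06      ] [0.44237767 0.39130281 0.06      ] smallbox [0.34258537 0.32288056 0.04      ] [0.29226207 0.2344819  0.04      ]
shift [-0.2379  0.1944 -0.2618] rv [-1.5433 -0.3456 -0.3474]
shift [-0.2379  0.1944 -0.2618] rv [-0.4427  1.9767  1.9758]
```

```bash
sed -i 's/G=np.c_\[X,np.cross(Z,X),Z\]/G=np.c_[X,Z,np.cross(X,Z)]/' h.py
python3 - <<'E'
from h import *
for X in([0,1,0],[0,-1,0]): goal([.365,.165,.25],X,[0,0,-1])
E
```

```text
shift [-0.2446  0.1544 -0.2594] rv [-4.000e-04 -4.418e-01 -1.100e-03]
shift [-0.2446  0.1544 -0.2594] rv [ 1.5000e-03  2.6998e+00 -6.0000e-04]
```

{"fn": "drive_tool", "kwargs": {"motion": [[0.0854,[-0.025,0.01,-0.025],[0,-0.1,0]],[0.0854,[-0.05,0.025,-0.055],[0,-0.2,0]],[0.0854,[-0.075,0.04,-0.085],[0,-0.3,0]],[0.0854,[-0.1,0.055,-0.11],[0,-0.4,0]],[0.0854,[-0.125,0.07,-0.135],[0,-0.44,0]],[0.0854,[-0.15,0.085,-0.16],[0,-0.44,0]],[0.0854,[-0.175,0.1,-0.19],[0,-0.44,0]],[0.0854,[-0.2,0.12,-0.215],[0,-0.44,0]]]}}

```text
t: 0.77
tool_pos: [0.3446, 0.2228, 0.2846]
tcp_rot: [-0.5, 0.501, 0.5, -0.499]
contact_force: [0.7, 1.6, -0.5]
width: 0.999
```

```bash
python3 - <<'E'
from h import *
st();goal([.365,.165,.188],[0,1,0],[0,0,-1])
E
```

```text
t 0.7667 pos [0.3446 0.2228 0.2846] q [ 0.369  0.097 -0.506  0.966 -0.     0.37 ] F [ 0.7  1.6 -0.5] w 0.9994273229536507
[[ 0.001  0.002 -1.   ]
 [ 1.     0.001  0.001]
 [ 0.001 -1.    -0.002]]
shift [-0.0579  0.0966 -0.0204] rv [ 0.0017 -0.0014  0.0005]
```

{"fn": "drive_tool", "kwargs": {"motion": [[0.0854,[-0.029,0.015,-0.01],[0,0,0]],[0.0854,[-0.058,0.035,-0.02],[0,0,0]],[0.0854,[-0.058,0.065,-0.02],[0,0,0]],[0.0854,[-0.058,0.095,-0.02],[0,0,0]],[0.0854,[-0.058,0.098,-0.025],[0,0,0]]]}}

```text
t: 1.18
tool_pos: [0.367, 0.1653, 0.1831]
tcp_rot: [0.502, -0.5, -0.497, 0.501]
contact_force: [-1.2, 0.4, 0.0]
width: 1.002
```

```bash
python3 - <<'E'
from h import *
st();snap('scene','s1.png')
a=cv2.imread('pics/s1.png')[100:260,230:470];cv2.imwrite('pics/c2.png',cv2.resize(a,None,fx=3,fy=3))
E
```

```text
t 1.1833 pos [0.367  0.1653 0.1831] q [ 0.214  0.213 -0.684  0.682  0.     0.218] F [-1.2  0.4  0. ] w 1.0023537309521346
[[ 0.004 -0.007 -1.   ]
 [ 1.    -0.001  0.004]
 [-0.001 -1.     0.007]]
```

View pics/c2.png

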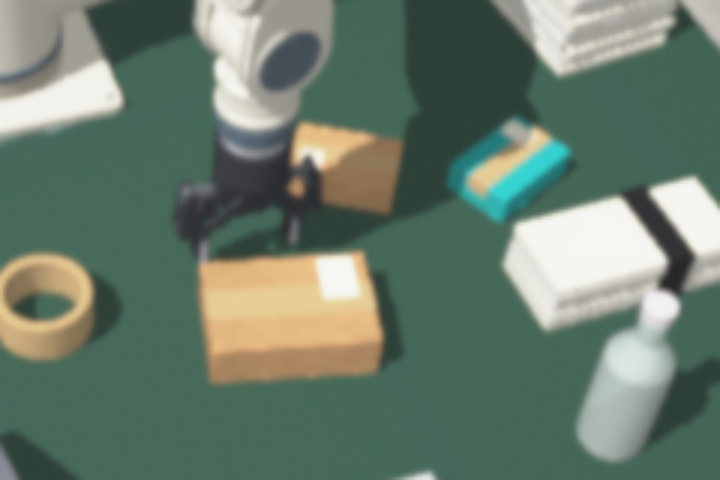

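The fingers stand behind the carton's near long side, at about (200,245) and (293,235) in the crop, and nothing is touching. I'll push it towards +x.

{"fn": "drive_tool", "kwargs": {"motion": [[0.0854,[0,0,-0.012],[0,0,0]],[0.0854,[0,0,-0.025],[0,0,0]],[0.0854,[0,0,-0.038],[0,0,0]],[0.0854,[0,0,-0.051],[0,0,0]],[0.0854,[0,0,-0.064],[0,0,0]],[0.0854,[0,0,-0.077],[0,0,0]],[0.0854,[0,0,-0.09],[0,0,0]],[0.0854,[0,0,-0.103],[0,0,0]]]}}

```text
t: 1.9
tool_pos: [0.4733, 0.1669, 0.1885]
tcp_rot: [-0.5, 0.5, 0.5, -0.5]
contact_force: [-2.5, -0.4, -0.6]
width: 0.997
```

{"fn": "drive_tool", "kwargs": {"motion": [[0.0854,[0,0,-0.012],[0,0,0]],[0.0854,[0,0,-0.025],[0,0,0]],[0.0854,[0,0,-0.038],[0,0,0]],[0.0854,[0,0,-0.05],[0,0,0]],[0.0854,[0,0,-0.06],[0,0,0]],[0.0854,[0,0,-0.066],[0,0,0]],[0.0854,[0,0,-0.07],[0,0,0]]]}}

```text
t: 2.48
tool_pos: [0.5426, 0.1665, 0.1877]
tcp_rot: [-0.5, 0.5, 0.5, -0.499]
contact_force: [-4.5, 0.3, 3.4]
width: 0.999
```

```bash
cat >> h.py <<'E'
def carton(f):
    d=snap('top',f); h=cv2.cvtColor(d['img'],cv2.COLOR_RGB2HSV)
    m=cv2.inRange(h,(8,70,80),(25,255,255));m=cv2.morphologyEx(m,cv2.MORPH_CLOSE,np.ones((9,9)))
    k=max((k for k in cv2.findContours(m,0,1)[0] if cv2.contourArea(k)<4000),key=cv2.contourArea)
    for p in cv2.approxPolyDP(cv2.convexHull(k),2.5,True)[:,0]: print(p,'z.05',ray(d,p,.05)[:2].round(3))
E
python3 - <<'E'
from h import *
st();carton('t2.png')
E
```

```text
t 2.4833 pos [0.5426 0.1665 0.1877] q [ 0.15   0.436 -0.303  0.831  0.     0.151] F [-4.5  0.3  3.4] w 0.9992531808826862
[[ 0.001  0.001 -1.   ]
 [ 1.     0.     0.001]
 [ 0.    -1.    -0.001]]
[ 26 202] z.05 [0.511 0.767]
[ 22 293] z.05 [0.247 0.767]
[  0 303] z.05 [0.219 0.83 ]
[  0 206] z.05 [0.5   0.843]
```

{"fn": "drive_tool", "kwargs": {"motion": [[0.0854,[0,0,-0.005],[0,0,0]],[0.0854,[0,0,-0.01],[0,0,0]],[0.0854,[0,0,-0.013],[0,0,0]],[0.0854,[0,0,-0.015],[0,0,0]],[0.0854,[0,0,-0.015],[0,0,0]]]}}

```text
t: 2.95
tool_pos: [0.5561, 0.1662, 0.1869]
tcp_rot: [0.501, -0.5, -0.499, 0.5]
contact_force: [-6.7, -0.2, 5.3]
width: 1.001
```

{"fn": "drive_tool", "kwargs": {"motion": [[0.0854,[0,0,-0.002],[0,0,0]],[0.0854,[0,0,-0.003],[0,0,0]],[0.0854,[0,0,-0.003],[0,0,0]]]}}

```text
t: 3.2
tool_pos: [0.557, 0.1662, 0.1867]
tcp_rot: [0.502, -0.498, -0.498, 0.502]
contact_force: [-21.2, -0.4, 14.3]
width: 1.0
```

```bash
python3 - <<'E'
from h import *
st();snap('scene','s3.png')
a=cv2.imread('pics/s3.png')[130:320,170:470];cv2.imwrite('pics/c3.png',cv2.resize(a,None,fx=2.6,fy=2.6))
E
```

```text
t 3.2 pos [0.557  0.1662 0.1867] q [ 0.146  0.459 -0.266  0.853  0.001  0.146] F [-21.2  -0.4  14.3] w 0.9995848450442889
[[ 0.001 -0.007 -1.   ]
 [ 1.    -0.     0.001]
 [-0.    -1.     0.007]]
```

View pics/c3.png

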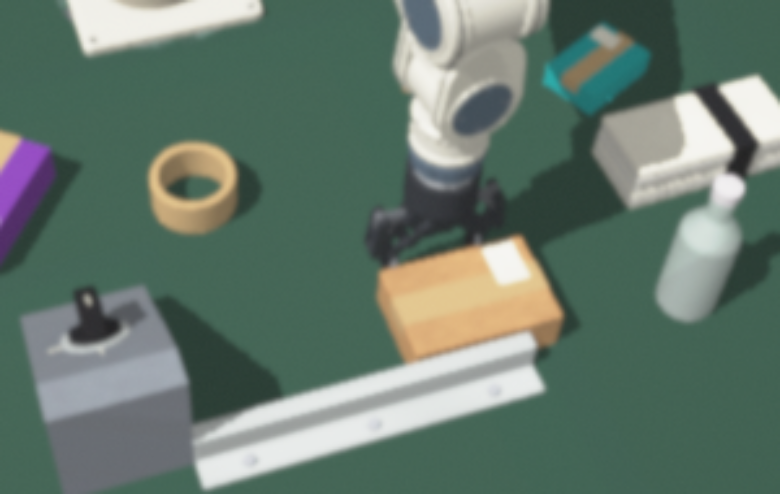

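The carton lies flush along the fence, with 21 N of reaction, and the bystanders are untouched. Next I'll back off, lift and turn the gripper to push the far end.

{"fn": "drive_tool", "kwargs": {"motion": [[0.0854,[0,0,0.02],[0,0,0]],[0.0854,[0,-0.03,0.03],[0,0,0]],[0.0854,[0.01,-0.07,0.03],[0,0.12,0]],[0.0854,[0.04,-0.1,0.015],[0,0.24,0]],[0.0854,[0.07,-0.1,0],[0,0.36,0]],[0.0854,[0.1,-0.1,-0.02],[0,0.48,0]],[0.0854,[0.125,-0.1,-0.04],[0,0.6,0]],[0.0854,[0.135,-0.1,-0.05],[0,0.72,0]]]}}

```text
t: 3.92
tool_pos: [0.6117, 0.3041, 0.287]
tcp_rot: [-0.645, 0.645, 0.291, -0.289]
contact_force: [-0.7, -0.8, -1.2]
width: 0.994
```

{"fn": "drive_tool", "kwargs": {"motion": [[0.0854,[0,0,0],[0,0.12,0]],[0.0854,[0,0,0],[0,0.24,0]],[0.0854,[0,0,0],[0,0.36,0]],[0.0854,[0,0,0],[0,0.48,0]],[0.0854,[0,0,0],[0,0.6,0]],[0.0854,[0,0,0],[0,0.72,0]],[0.0854,[0,0,0],[0,0.84,0]],[0.0854,[0,0,0],[0,0.85,0]]]}}

```text
t: 4.58
tool_pos: [0.6104, 0.301, 0.287]
tcp_rot: [0.707, -0.707, 0.002, -0.003]
contact_force: [0.3, 0.1, -0.3]
width: 1.0
```

```bash
python3 - <<'E'
from h import *
st();goal([.607,.30,.188],[1,0,0],[0,0,-1])
E
```

```text
t 4.5833 pos [0.6104 0.301  0.287 ] q [ 0.335  0.529  0.144  1.185 -0.     1.912] F [ 0.3  0.1 -0.3] w 0.9995124641494245
[[ 1.     0.001  0.007]
 [-0.007  0.     1.   ]
 [ 0.001 -1.     0.   ]]
shift [-0.0035  0.099  -0.0011] rv [-0.0001 -0.0066  0.0012]
```

{"fn": "drive_tool", "kwargs": {"motion": [[0.055,[0.008,0.03,0],[0,-0.006,0]],[0.055,[0.008,0.06,0],[0,-0.006,0]],[0.055,[0.008,0.09,0],[0,-0.006,0]],[0.055,[0.008,0.096,0],[0,-0.006,0]],[0.055,[0.008,0.096,-0.015],[0,-0.006,0]],[0.055,[0.008,0.096,-0.03],[0,-0.006,0]],[0.055,[0.008,0.096,-0.043],[0,-0.006,0]],[0.055,[0.008,0.096,-0.056],[0,-0.006,0]]]}}

```text
t: 5.25
tool_pos: [0.6185, 0.2436, 0.1924]
tcp_rot: [0.707, -0.707, -0.003, 0.001]
contact_force: [-1.0, 2.0, 0.1]
width: 0.642
```

{"fn": "drive_tool", "kwargs": {"motion": [[0.055,[0,0,-0.012],[0,0,0]],[0.055,[0,0,-0.024],[0,0,0]],[0.055,[0,0,-0.036],[0,0,0]],[0.055,[0,0,-0.048],[0,0,0]],[0.055,[0,0,-0.06],[0,0,0]],[0.055,[0,0,-0.072],[0,0,0]],[0.055,[0,0,-0.084],[0,0,0]],[0.055,[0,0,-0.096],[0,0,0]]]}}

```text
t: 5.92
tool_pos: [0.6189, 0.148, 0.1923]
tcp_rot: [0.708, -0.707, -0.003, 0.001]
contact_force: [-0.1, 5.7, 4.9]
width: 0.643
```

```bash
python3 - <<'E'
from h import *
st();snap('scene','s4.png')
a=cv2.imread('pics/s4.png')[130:320,170:470];cv2.imwrite('pics/c4.png',cv2.resize(a,None,fx=2.6,fy=2.6))
E
```

```text
t 5.9167 pos [0.6189 0.148  0.1923] q [ 1.030e-01  5.280e-01 -1.200e-01  9.200e-01  1.000e-03  1.668e+00] F [-0.1  5.7  4.9] w 0.6427546112267366
[[ 1.     0.003 -0.005]
 [ 0.005  0.001  1.   ]
 [ 0.003 -1.     0.001]]
```

View pics/c4.png

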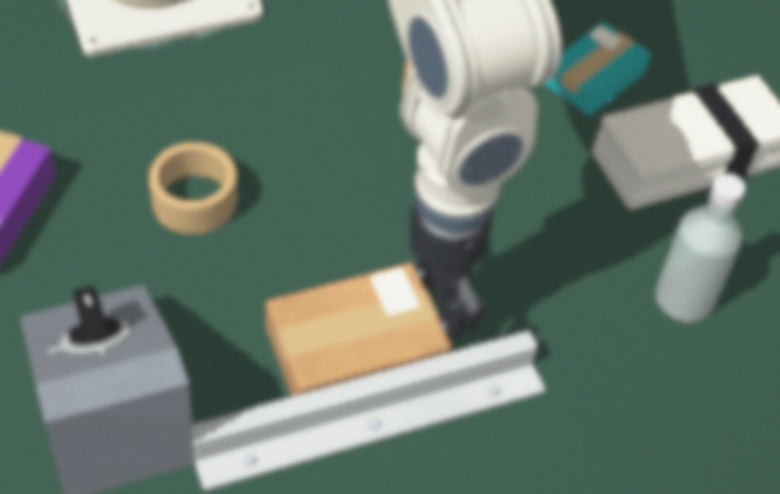

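The carton is sliding square along the fence, so I'll continue to the console.

{"fn": "drive_tool", "kwargs": {"motion": [[0.055,[0,0,-0.012],[0,0,0]],[0.055,[0,0,-0.024],[0,0,0]],[0.055,[0,0,-0.036],[0,0,0]],[0.055,[0,0,-0.048],[0,0,0]],[0.055,[0,0,-0.06],[0,0,0]],[0.055,[0,0,-0.072],[0,0,0]],[0.055,[0,0,-0.084],[0,0,0]],[0.055,[0,0,-0.094],[0,0,0]]]}}

```text
t: 6.63
tool_pos: [0.6191, 0.0543, 0.1917]
tcp_rot: [0.707, -0.707, -0.002, 0.001]
contact_force: [0.3, 5.8, 3.8]
width: 0.641
```

{"fn": "drive_tool", "kwargs": {"motion": [[0.055,[0,0,-0.004],[0,0,0]],[0.055,[0,0,-0.008],[0,0,0]],[0.055,[0,0,-0.012],[0,0,0]],[0.055,[0,0,-0.014],[0,0,0]]]}}

```text
t: 6.97
tool_pos: [0.6192, 0.0409, 0.1912]
tcp_rot: [0.707, -0.707, -0.002, 0.002]
contact_force: [-0.2, 5.4, 4.5]
width: 0.642
```

{"fn": "drive_tool", "kwargs": {"motion": [[0.055,[0,0,-0.002],[0,0,0]],[0.055,[0,0,-0.004],[0,0,0]],[0.055,[0,0,-0.004],[0,0,0]]]}}

```text
t: 7.22
tool_pos: [0.6191, 0.037, 0.191]
tcp_rot: [0.707, -0.707, -0.002, 0.002]
contact_force: [0.6, 3.9, 2.7]
width: 0.646
```

{"fn": "drive_tool", "kwargs": {"motion": [[0.055,[0,0,-0.002],[0,0,0]],[0.055,[0,0,-0.003],[0,0,0]],[0.055,[0,0,-0.003],[0,0,0]]]}}

```text
t: 7.47
tool_pos: [0.619, 0.0355, 0.191]
tcp_rot: [0.709, -0.706, -0.003, 0.002]
contact_force: [0.3, 14.4, 5.1]
width: 0.642
```

Contact with the console gives 14 N. I'll retract, turn back and reseat the carton against the fence.

{"fn": "drive_tool", "kwargs": {"motion": [[0.055,[0,0,0.02],[0,0,0]],[0.055,[0,-0.03,0.025],[0,0,0]],[0.055,[0,-0.07,0.025],[0,-0.12,0]],[0.055,[-0.02,-0.1,0.01],[0,-0.24,0]],[0.055,[-0.05,-0.1,-0.01],[0,-0.36,0]],[0.055,[-0.08,-0.1,-0.03],[0,-0.48,0]],[0.055,[-0.1,-0.1,-0.06],[0,-0.6,0]],[0.055,[-0.115,-0.1,-0.085],[0,-0.72,0]]]}}

```text
t: 8.13
tool_pos: [0.5023, -0.0524, 0.2908]
tcp_rot: [-0.66, 0.661, 0.252, -0.253]
contact_force: [1.3, 0.8, -0.2]
width: 0.646
```

{"fn": "drive_tool", "kwargs": {"motion": [[0.055,[0,0,0],[0,-0.12,0]],[0.055,[0,0,0],[0,-0.24,0]],[0.055,[0,0,0],[0,-0.36,0]],[0.055,[0,0,0],[0,-0.48,0]],[0.055,[0,0,0],[0,-0.6,0]],[0.055,[0,0,0],[0,-0.72,0]],[0.055,[0,0,0],[0,-0.84,0]],[0.055,[0,0,0],[0,-0.85,0]]]}}

```text
t: 8.8
tool_pos: [0.5043, -0.0518, 0.2905]
tcp_rot: [0.498, -0.498, -0.502, 0.503]
contact_force: [-0.7, -0.3, 0.6]
width: 0.643
```

```bash
python3 - <<'E'
from h import *
st();goal([.53,-.054,.19],[0,1,0],[0,0,-1]);snap('scene','s5.png')
a=cv2.imread('pics/s5.png')[150:320,160:400];cv2.imwrite('pics/c5.png',cv2.resize(a,None,fx=3.3,fy=3.3,interpolation=cv2.INTER_CUBIC))
E
```

```text
t 8.8 pos [ 0.5043 -0.0518  0.2905] q [-2.680e-01  2.490e-01 -2.940e-01  1.028e+00 -1.000e-03 -2.770e-01] F [-0.7 -0.3  0.6] w 0.6427346201183675
[[-0.009 -0.001 -1.   ]
 [ 1.    -0.001 -0.009]
 [-0.001 -1.     0.001]]
shift [-0.0023  0.1005 -0.0257] rv [-0.0009  0.0093 -0.001 ]
```

View pics/c5.png

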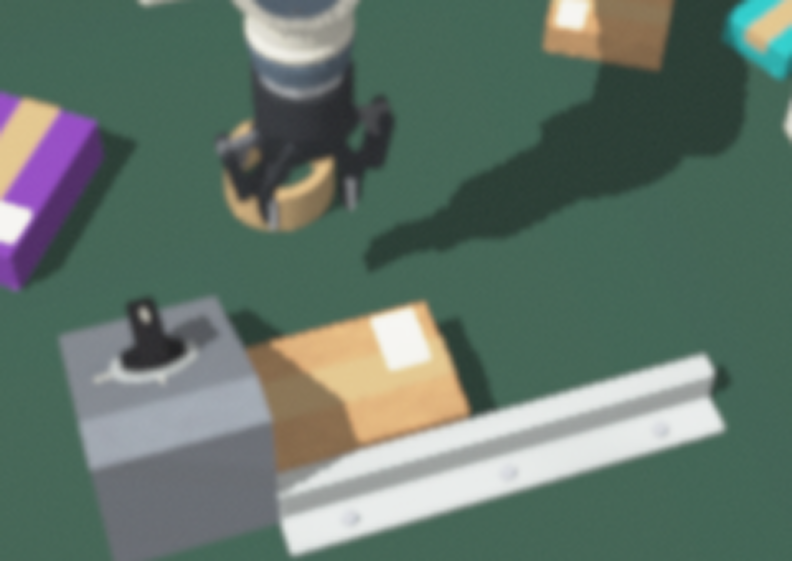

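The carton appears home in the corner, with its far end at about (468,410) in the crop. I'll press it lightly against the fence to make sure.

{"fn": "drive_tool", "kwargs": {"motion": [[0.055,[-0.002,0.035,-0.012],[0,0.009,0]],[0.055,[-0.002,0.07,-0.012],[0,0.009,0]],[0.055,[-0.002,0.1,-0.012],[0,0.009,0]],[0.055,[-0.002,0.1,-0.022],[0,0.009,0]],[0.055,[-0.002,0.1,-0.036],[0,0.009,0]],[0.055,[-0.002,0.1,-0.046],[0,0.009,0]],[0.055,[-0.002,0.1,-0.051],[0,0.009,0]],[0.055,[-0.002,0.1,-0.053],[0,0.009,0]]]}}

```text
t: 9.52
tool_pos: [0.5575, -0.0533, 0.1916]
tcp_rot: [0.502, -0.501, -0.498, 0.499]
contact_force: [-14.0, -0.6, 10.2]
width: 0.641
```

{"fn": "drive_tool", "kwargs": {"motion": [[0.055,[0,0,0.02],[0,0,0]],[0.055,[0,0,0.045],[0,0,0]],[0.055,[0,-0.04,0.06],[0,0,0]],[0.055,[0,-0.08,0.07],[0,0,0]],[0.055,[0,-0.12,0.08],[0,0,0]],[0.055,[0,-0.15,0.1],[0,0,0]],[0.055,[0,-0.15,0.1],[0,0,0]]]}}

```text
t: 10.1
tool_pos: [0.4561, -0.0527, 0.3479]
tcp_rot: [-0.498, 0.505, 0.5, -0.497]
contact_force: [-0.3, -0.9, -0.2]
width: 0.647
```

```bash
python3 - <<'E'
from h import *
st();a=np.array([-.5736,0,.8192]);g=np.array([.578,-.199,.128])
for k in(.23,.162):goal(g+a*k,[0,1,0],-a)
d=snap('top','t6.png')
h=cv2.cvtColor(d['img'],cv2.COLOR_RGB2HSV)
m=cv2.inRange(h,(8,60,50),(25,255,255));m=cv2.morphologyEx(m,cv2.MORPH_CLOSE,np.ones((9,9)))
for k in cv2.findContours(m,0,1)[0]:
    if 1200<cv2.contourArea(k)<4000:
        for p in cv2.approxPolyDP(cv2.convexHull(k),2.5,True)[:,0]: print(p,ray(d,p,.05)[:2].round(3))
im=d['img'][100:300,230:400][:,:,::-1];cv2.imwrite('pics/c6.png',cv2.resize(im,None,fx=3,fy=3,interpolation=cv2.INTER_CUBIC))
E
```

```text
t 10.1 pos [ 0.4561 -0.0527  0.3479] q [-0.298  0.127 -0.296  1.139 -0.    -0.292] F [-0.3 -0.9 -0.2] w 0.6465270308056469
[[ 0.006  0.009 -1.   ]
 [ 1.    -0.003  0.006]
 [-0.003 -1.    -0.009]]
shift [-0.1462  0.0319  0.0095] rv [-0.6019 -0.0048 -0.0049]
shift [-0.1458  0.088  -0.029 ] rv [-0.6019 -0.0048 -0.0049]
[ 26 202] [0.511 0.767]
[ 22 293] [0.247 0.767]
[  0 303] [0.219 0.83 ]
[  0 206] [0.5   0.843]
[330 144] [ 0.676 -0.132]
[330 172] [ 0.592 -0.13 ]
[293 183] [ 0.56 -0.02]
[277 181] [0.566 0.027]
[278 145] [0.675 0.023]
```

View pics/c6.png

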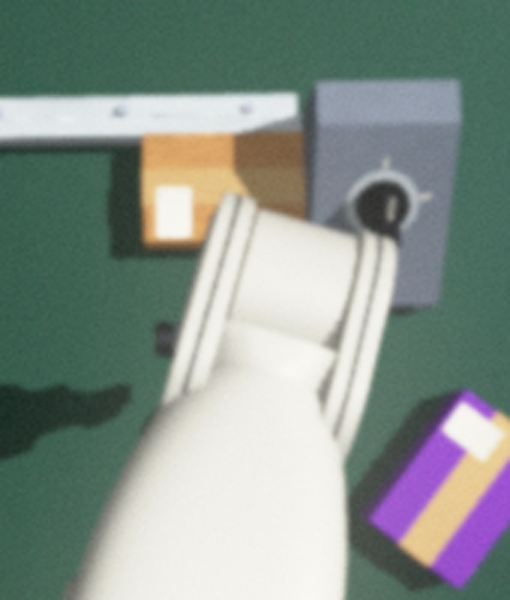

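The carton is home: its top corners read x 0.566–0.676 and y −0.132 to 0.025. The knob is free at (382,208) in the crop, so I'll move to the pre-grasp pose.

{"fn": "drive_tool", "kwargs": {"motion": [[0.06,[-0.02,0,0.005],[0,0,0]],[0.06,[-0.05,0,0.01],[-0.1,0,0]],[0.06,[-0.08,0.005,0.01],[-0.2,0,0]],[0.06,[-0.11,0.01,0.01],[-0.3,0,0]],[0.06,[-0.146,0.02,0.01],[-0.4,0,0]],[0.06,[-0.146,0.03,0.01],[-0.5,0,0]],[0.06,[-0.146,0.032,0.01],[-0.602,-0.005,-0.005]],[0.06,[-0.146,0.032,0.01],[-0.602,-0.005,-0.005]]]}}

```text
t: 10.82
tool_pos: [0.4459, -0.1991, 0.3073]
tcp_rot: [-0.33, 0.626, 0.627, -0.327]
contact_force: [-0.7, 0.1, -0.0]
width: 0.704
```

```bash
python3 - <<'E'
from h import *
st();a=np.array([-.5736,0,.8192]);g=np.array([.578,-.199,.128])
for k in(.162,):goal(g+a*k,[0,1,0],-a)
d=snap('scene','s7.png')
im=d['img'][170:310,150:330][:,:,::-1].copy()
im=cv2.resize(im,None,fx=4,fy=4,interpolation=cv2.INTER_CUBIC)
for k in(-.03,.013,.05):
    p=(proj(d,g+a*k)-[150,170]+.375)*4;cv2.circle(im,tuple(int(x) for x in p),4,(0,0,255),1)
cv2.imwrite('pics/c7.png',im)
print(proj(dict(np.load('pics/t6.png.npz')),g+a*.013))
E
```

```text
t 10.8167 pos [ 0.4459 -0.1991  0.3073] q [-0.684  0.056 -0.584  0.441  0.371 -0.588] F [-0.7  0.1 -0. ] w 0.7043167910689313
[[ 0.001  0.568 -0.823]
 [ 1.     0.004  0.004]
 [ 0.005 -0.823 -0.568]]
shift [-0.0002  0.0606 -0.0058] rv [-0.0063 -0.0038  0.004 ]
[359.31847608 173.7067907 ]
```

View pics/c7.png

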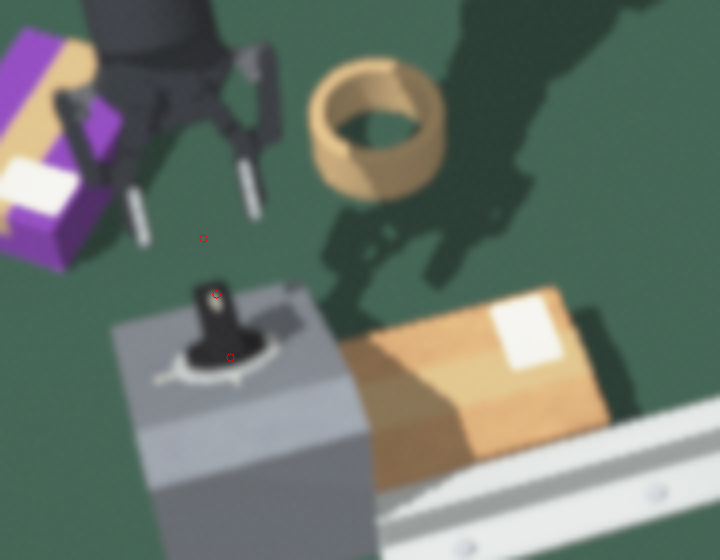

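The predicted knob axis (red circles) falls on the knob, and the fingers straddle it. I'll advance and close.

{"fn": "drive_tool", "kwargs": {"motion": [[0.06,[0,0.02,-0.006],[-0.006,-0.004,0.004]],[0.06,[0,0.04,-0.006],[-0.006,-0.004,0.004]],[0.06,[0,0.055,-0.006],[-0.006,-0.004,0.004]],[0.06,[0,0.061,-0.006],[-0.006,-0.004,0.004]],[0.06,[0,0.061,-0.006],[-0.006,-0.004,0.004]]]}}

```text
t: 11.28
tool_pos: [0.4871, -0.1982, 0.2608]
tcp_rot: [-0.328, 0.625, 0.627, -0.33]
contact_force: [0.5, 0.2, 0.0]
width: 0.705
```

{"fn": "drive_tool", "kwargs": {"motion": [[0.01,[0,0,0],[0,0,0]],[0.01,[0,0,0],[0,0,0]],[0.01,[0,0,0],[0,0,0]],[0.01,[0,0,0],[0,0,0]],[0.01,[0,0,0],[0,0,0]],[0.01,[0,0,0],[0,0,0]]], "squeeze": 50}}

```text
t: 11.78
tool_pos: [0.4861, -0.1993, 0.263]
tcp_rot: [-0.326, 0.627, 0.626, -0.329]
contact_force: [-3.7, -3.4, 3.2]
width: 0.249
```

```bash
python3 - <<'E'
from h import *
st()
E
```

```text
t 11.7833 pos [ 0.4861 -0.1993  0.263 ] q [-0.627  0.163 -0.599  0.294  0.34  -0.539] F [-3.7 -3.4  3.2] w 0.24939387575270672
[[-0.001  0.572 -0.82 ]
 [ 1.    -0.003 -0.003]
 [-0.004 -0.82  -0.572]]
```

The fingers hold the bar at an opening of about 21 mm. I'll turn it clockwise.

{"fn": "drive_tool", "kwargs": {"motion": [[0.01,[0,0,0],[0,0.1,0]],[0.01,[0,0,0],[0,0.2,0]],[0.01,[0,0,0],[0,0.3,0]],[0.01,[0,0,0],[0,0.4,0]],[0.01,[0,0,0],[0,0.5,0]],[0.01,[0,0,0],[0,0.6,0]],[0.01,[0,0,0],[0,0.7,0]],[0.01,[0,0,0],[0,0.8,0]]]}}

```text
t: 12.45
tool_pos: [0.4858, -0.2004, 0.2628]
tcp_rot: [-0.545, 0.707, 0.447, -0.057]
contact_force: [-7.6, -13.8, 0.7]
width: 0.248
```

{"fn": "drive_tool", "kwargs": {"motion": [[0.01,[0,0,0],[0,0.1,0]],[0.01,[0,0,0],[0,0.2,0]],[0.01,[0,0,0],[0,0.3,0]],[0.01,[0,0,0],[0,0.4,0]],[0.01,[0,0,0],[0,0.5,0]],[0.01,[0,0,0],[0,0.57,0]],[0.01,[0,0,0],[0,0.6,0]],[0.01,[0,0,0],[0,0.6,0]]]}}

```text
t: 13.12
tool_pos: [0.4851, -0.2008, 0.2622]
tcp_rot: [-0.652, 0.693, 0.266, 0.153]
contact_force: [-12.7, -15.5, -0.3]
width: 0.252
```

```bash
python3 - <<'E'
from h import *
st()
E
```

```text
t 13.1167 pos [ 0.4851 -0.2008  0.2622] q [-0.63   0.163 -0.599  0.294  0.334  0.863] F [-12.7 -15.5  -0.3] w 0.2523275437176228
[[ 0.812  0.569 -0.134]
 [ 0.169 -0.009  0.986]
 [ 0.559 -0.823 -0.103]]
```

{"fn": "drive_tool", "kwargs": {"motion": [[0.055,[0,0,0],[0,0,0]],[0.055,[0,0,0],[0,0,0]],[0.055,[0,0,0],[0,0,0]],[0.055,[0,-0.01,0],[0,0,0]],[0.055,[0,-0.035,0],[0,0,0]],[0.055,[0,-0.065,0],[0,0,0]],[0.055,[0,-0.1,0],[0,0,0]],[0.055,[0,-0.13,0],[0,0,0]]]}}

```text
t: 13.78
tool_pos: [0.4108, -0.1978, 0.3706]
tcp_rot: [-0.653, 0.691, 0.27, 0.152]
contact_force: [1.1, -0.6, 0.6]
width: 0.644
```

```bash
python3 - <<'E'
from h import *
st()
d=snap('scene','s8.png');e=snap('top','t8.png')
A=cv2.resize(d['img'][190:310,160:330],None,fx=2.4,fy=2.4,interpolation=cv2.INTER_CUBIC)
B=cv2.resize(e['img'][110:230,230:390],None,fx=2.4,fy=2.4,interpolation=cv2.INTER_CUBIC)
cv2.imwrite('pics/c8.png',np.hstack([A,B])[:,:,::-1])
E
```

```text
t 13.7833 pos [ 0.4108 -0.1978  0.3706] q [-0.738 -0.054 -0.515  0.634  0.395  0.754] F [ 1.1 -0.6  0.6] w 0.6437103997563821
[[ 0.808  0.572 -0.143]
 [ 0.174 -0.     0.985]
 [ 0.563 -0.82  -0.1  ]]
```

View pics/c8.png

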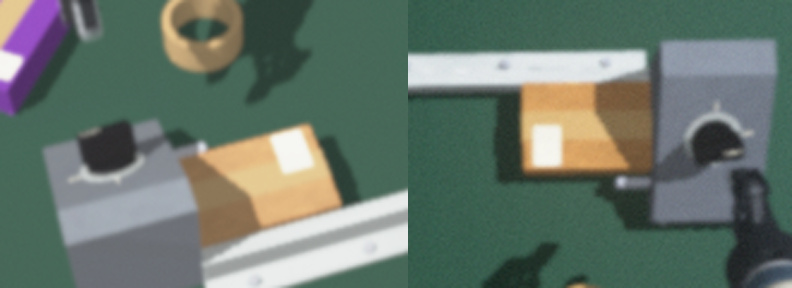

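The bolt stands out about 43 mm across the carton's front, at (635,182). The knob pointer is turned, the carton sits in the corner, and the gripper is clear. I'll hand in.

```bash
python3 -c "
from h import *
d=dict(np.load('pics/t8.png.npz'))
print([ray(d,p,.05)[:2].round(3) for p in((277.5,145),(277.5,180.8))])
print(env.sign_off())"
```

```text
[array([0.675, 0.024]), array([0.567, 0.025])]
the job is handed in; nothing more can be done
None
```

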